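# Brace the square jar and twist its cap off

## Robot

A 6-joint arm with a two-finger parallel gripper is mounted at the origin on the work surface. World frame = base frame: x ahead of the robot, y to its left, z up, the work surface at z = 0. Lengths are in mm, angles in degrees, forces in N, time in s.
With the tool pointing down it reaches from about 350 to 775 mm from the base axis. Payload 7.3 kg.
Tool frame: the origin (TCP) lies midway between the tips of the shut fingers; the grasp point (between the pads) lies 19 mm behind it; z points along the fingers, y is the direction in which the jaws open and shut (so a half turn about z gives the same grasp; the last joint's range is limited). The gripper opens to 92 mm and grips with 3 to 60 N. Pads are 19 mm wide; open, the fingers measure 130 mm over their backs; the gripper's body (75 mm by 190 mm) begins 47 mm behind the grasp point.
Start: joints at [-81.188, 19.595, 87.324, -0, 73.075, -8.365], TCP at [155.07, -501.596, 226.741] pointing down, gripper open.
Joint ranges: [-145.02, 145.02], [-44.19, 115.74], [2.07, 154.8], [-57.11, 237.11], [16.16, 152.29], [-177.93, 177.93]. Speed limits (degrees/s): [147.25, 147.25, 180, 180, 180, 180].

## Interface

Orientations are given as a 3x3 rotation matrix whose columns are the frame's x, y, z axes.
In Python, from workcell import env gives the robot as it stands. The module is installed in compiled form; this text tells all that it offers.
- The arm moves only by the tool move_arm, never from a script. Its argument "commands" is a list of rows, each a list of 3 entries, a list of its own where there are three numbers: the shift along the tool's x, y, z in cm, then the turn about the tool's z in degrees, then the opening, from -1 (shut) to 1 (fully open). A call has 1 to 10 rows; each row shifts and turns the commanded pose from where the row before left it, along the tool's axes as they then stand; what a row does not reach is not made up. A row lasts 1/12 s, in which the tool goes at most 41.7 mm and 7.16 degrees, less where a joint would pass 70% of its speed; a pose out of reach is approached as far as the arm can. A call is refused whole if a number of a shift passes 4.17 or a number of a turn 7.16, either way. A call with a gripper value outside its range is refused whole. The fingers move at their own pace and stop on an object; the grip force is fixed at half the most. Time passes only in rows, so rows that do not move let the fingers close. It gives the time, the measured TCP pose, the force and the opening at its end, in the units of the state.
- env.sense(): the state, without advancing time (a new reading comes with each control period).
- env.get_image(name): name is "scene" or "top" or "wrist"; returns a dict with "pixels" (400x640x3 uint8, blue, green, red), "mtx" (3x3 intrinsics, pixels), "origin" and "attitude" of the camera in the world; the wrist camera has in their place "hand_eye" (4x4, takes a point from camera to tool coordinates, whose origin is the TCP and whose axes are the flange's). Camera axes: x right, y down, z forward; pixel columns grow to the right and rows downward; lengths in mm; the calibration is good to about 2 mm. A picture is of the moment at which its call begins: read the wrist's pose just before it. There is no depth.
- env.hand_in(): hands the job in, once; it reports no verdict.
The state is a dict: "t": time; "joint_positions": joint angles; "dq": joint speeds; "tau": joint torques, N m; "ee_pos": TCP position; "tcp_rot": TCP orientation; "force": force on the tool from outside, world axes, zero at the start; "torque": the same for the moment, N m; "grip_width": finger opening in mm.
Only numpy, scipy, OpenCV 4.12 (cv2) and the standard library are available. Lean on these libraries where they do the work, as an engineer would, in place of code of your own. Each camera call takes 0.05 s, during which the arm holds its last target.

## Task

Stand the square storage jar in the jar brace between the fixed jaw and the sliding jaw, and push the sliding jaw up until the jar is clamped squarely against the fixed jaw. Then, with the jar held in the brace, unscrew its tight cap anticlockwise, stopping the turn once the threads let go (a bit under a quarter turn), and lift the cap straight up a few centimetres clear of the mouth. Finish while still holding the cap there, level and just above the jar; leave the other things where they stand.

Things in the scene. Friction and masses are not known exactly. Their poses are not given: they have to be found in the camera images.
- jar: Jar to open: white stoneware, loose, about 0.43 kg. Square body 66 x 66 mm, 76 mm high, round neck above 44 mm across, mouth (sprung gasket) at 106 mm, 110 mm once the cap is off. Origin: centre of its underside; z up, x and y square to its sides. Carry it by its closed cap or its body. Stands left or right of the brace, yaw within 0.6 rad.
- cap: The jar's aluminium cap: 64 mm across, 30 mm high, 60 g. Origin: centre of its underside, on the jar's axis, closed 80 mm above the jar's underside (top at 110 mm); 4 mm gap to the jar's shoulder. x points along the raised dark steel rib on its top. Three lugs inside sit under ledges of the neck, pressed together by the gasket with 10 N, so the turn is tight.
- cap_mark (a point): Outer end of the rib on the cap's top, 30 mm out along the cap's x. Closed, the cap's x is 0 to 0.1 rad anticlockwise (from above) of the jar's x. The lugs come free at about 0.95 rad and meet a hard stop at about 1.5; 1.2 rad is mid-gap: there the cap lifts straight off (the gasket pushes it up 4 mm). One grasp is enough.
- brace: Jar brace, light wood, fixed to the table. Origin: at table height, exactly below where the axis of the clamped jar stands; z up; x points from the sliding jaw to the fixed jaw. Its base board, on which the jar stands, is 12 mm thick, x -190 to +60 mm, 110 mm wide. The clamped jar's sides are parallel to the brace's x and y (any of the four ways round).
- fixed_jaw (a point): Middle of the top edge of the fixed jaw's face: 33 mm along the brace's x from its origin, 62 mm above the table. In front of the face (brace x +7 to +33 mm) two fixed cheeks 71 mm apart guide the jar's sides, as high as the jaw, with outward-flared steel lips on top up to 73 mm.
- jaw (a joint): Sliding jaw, travel in m towards the fixed jaw: 0 fully open (106 mm between faces), 0.040 when it clamps the 66 mm jar against the fixed jaw. Starts at 0 to 0.012. Stays where it is left; about 12 N moves it. Face 66 mm wide, top 59 mm above the table, at brace x = -73 mm + travel.
- jaw_handle (a point): Centre of the top of the sliding jaw's black upright handle block: 20 mm (along brace x) by 24 mm (along brace y), top 90 mm above the table, free for its upper 63 mm; 80 mm behind the jaw's face. Push it, or pinch it across its 24 mm.
- tin: Bystander: round tin, 68 mm across and 115 mm high, on the other side of the brace from the jar. Origin: centre of its underside. Leave it.
- carton: Bystander: cardboard carton 90 x 120 mm, 50 mm high, beyond the brace. Origin: centre of its underside. Leave it.
- tape: Bystander: roll of paper tape lying flat, 90 mm across, 24 mm high, beyond the brace. Origin: centre of its underside. Leave it.

How it is judged (in metres and radians):
On the way, in this order (a step that is already met when the one before it is completed fails the run):
1. the jar, still closed, stands squarely in the brace with the sliding jaw pushed up to it (x of jar in the frame of brace between -0.007 and 0.007 m and y of jar in the frame of brace between -0.006 and 0.006 m and z of jar in the frame of brace between 0.008 and 0.016 m and (angle between the x axis of jar and the x axis of brace, either way round below 0.14 rad or angle between the x axis of jar and the y axis of brace, either way round below 0.14 rad) and value of joint jaw above 0.036 m and angle between the x axis of cap and the x axis of jar, either way round below 0.4 rad and z of cap in the frame of jar below 0.088 m), for 0.2 s.
2. the cap is turned free while the jar stays clamped in the brace (x of jar in the frame of brace between -0.007 and 0.007 m and y of jar in the frame of brace between -0.006 and 0.006 m and z of jar in the frame of brace between 0.008 and 0.016 m and (angle between the x axis of jar and the x axis of brace, either way round below 0.14 rad or angle between the x axis of jar and the y axis of brace, either way round below 0.14 rad) and value of joint jaw above 0.036 m and angle between the x axis of cap and the x axis of jar, either way round above 0.85 rad), for 0.1 s.
At the end, for the whole second after the job is handed in: Jar upright on the brace board, axis within 7 mm along and 6 mm across, square within 0.14 rad, jaw above 0.036; cap still, gripped by the fingers, touching neither jar nor brace, level within 0.2 rad, within 20 mm of the jar axis, its underside 112 to 170 mm above the jar underside (x of jar in the frame of brace between -0.007 and 0.007 m and y of jar in the frame of brace between -0.006 and 0.006 m and z of jar in the frame of brace between 0.008 and 0.016 m and (angle between the x axis of jar and the x axis of brace, either way round below 0.14 rad or angle between the x axis of jar and the y axis of brace, either way round below 0.14 rad) and value of joint jaw above 0.036 m and z of cap in the frame of jar between 0.112 and 0.17 m and horizontal distance between cap and jar below 0.02 m and angle between cap's own z axis and vertical below 0.2 rad and contact force between cap and the fingers above 1 N and contact force between cap and jar below 0.1 N and contact force between cap and brace below 0.1 N and linear speed of cap below 0.03 m/s and angle between jar's own z axis and vertical below 0.1 rad); the arm keeps its last pose, push and grip.
It fails at once if the cap is turned on past about 1.9 rad from the jar's x axis, well beyond letting go (x of cap_mark in the frame of jar below -0.0097 m).
It fails at once if the jar is tipped over (angle between jar's own z axis and vertical above 0.5 rad).
It fails at once if a bystander is disturbed (moved more than 25 mm) (distance of any of tin, carton, tape from where it was at the start of the episode above 0.025 m).
It also fails if it takes over 61 s, if anything falls off the work surface, if the arm or the gripper's body presses on something with over 40 N, if the wrist force passes 120 N, or if a joint passes its speed limit or range.

## Working session

There is one attempt and no reset: what is moved stays moved. The work goes in short steps, Python scripts to look and compute and a tool call to move; the robot and the scene stay as the last step left them, time stands still between calls to the robot, and variables do not carry over. Pictures are saved under pics/ and viewed, and the job is handed in when it is done.

Besides the shell and the picture viewer there is one more tool, called after "Call:" by a JSON object that holds its "name" and its "arguments", one argument or row to a line. move_arm: Moves the arm, as the interface text tells. Its arguments: {"type":"object","properties":{"commands":{"type":"array"}},"required":["commands"]}

```bash
mkdir -p pics
python3 - <<'E'
from workcell import env
import cv2,pickle
s=env.sense();print(s)
for n in("scene","top","wrist"):
    im=env.get_image(n);cv2.imwrite(f"pics/{n}0.png",im["pixels"]);pickle.dump(im,open(f"{n}0.pkl","wb"))
    print(n,{k:v for k,v in im.items() if k!="pixels"})
E
```

```text
{'t': 0.0, 'joint_positions': array([-8.11875712e+01,  1.96362914e+01,  8.73787116e+01,  4.11600989e-04,
        7.30745193e+01, -8.36587103e+00]), 'dq': array([-0.02221843,  0.00990293,  0.03056605, -0.00265147, -0.12020007,
       -0.121141  ]), 'tau': array([ 3.26916641e-03, -4.31232262e+01, -2.44217777e+01,  7.20028044e-02,
        5.59617381e-02, -1.06690898e-04]), 'ee_pos': array([ 155.00932248, -501.15650397,  226.0372592 ]), 'tcp_rot': array([[ 9.55390936e-01,  2.95344044e-01, -2.32577286e-04],
       [ 2.95344043e-01, -9.55389716e-01,  1.54506565e-03],
       [ 2.34123993e-04, -1.54483204e-03, -9.99998779e-01]]), 'force': array([-0.1396647 ,  0.22269126,  0.04963057]), 'torque': array([-0.01194989,  0.003818  , -0.00565041]), 'grip_width': 92.17992272563754}
scene {'mtx': array([[426.28054244,   0.        , 315.88242833],
       [  0.        , 426.28054244, 194.52821668],
       [  0.        ,   0.        ,   1.        ]]), 'origin': array([1061.86540407, -611.07753424,  587.15981188]), 'attitude': array([[ 0.79851919,  0.30921766, -0.51647996],
       [ 0.60185165, -0.42706
[... 280 characters left out ...]
8, 1147.79321851]), 'attitude': array([[ 0.0272472 , -0.9954638 ,  0.091156  ],
       [-0.99939156, -0.02911351, -0.01920692],
       [ 0.02177367, -0.09057721, -0.99565138]])}
wrist {'mtx': array([[289.44589462,   0.        , 321.58590393],
       [  0.        , 289.44589462, 202.14599921],
       [  0.        ,   0.        ,   1.        ]]), 'hand_eye': array([[ 2.58826241e-04, -9.63436373e-01, -2.67937097e-01,
         7.15224175e+01],
       [ 9.99999093e-01,  6.03494021e-04, -1.20402172e-03,
         8.79390545e-02],
       [ 1.32169676e-03, -2.67936542e-01,  9.63435656e-01,
        -1.58291224e+02],
       [ 0.00000000e+00,  0.00000000e+00,  0.00000000e+00,
         1.00000000e+00]])}
```

View pics/scene0.png

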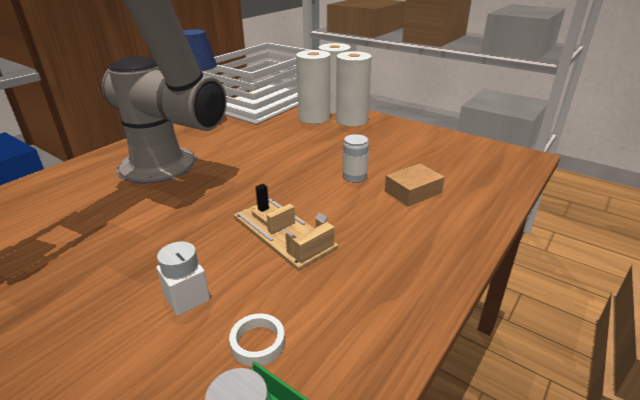

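View pics/top0.png

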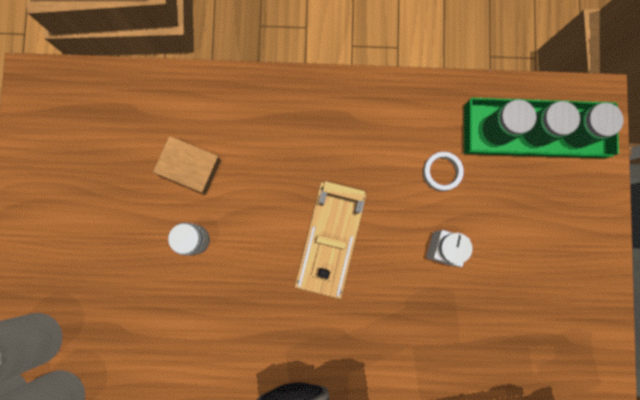

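The jar is on the right at about (455,248) in the top view, the brace is central at about (332,240), and the tin is on the left. I'll enlarge both.

Run:
```python
import cv2
t=cv2.imread("pics/top0.png")
a=cv2.resize(t[170:310,280:385],None,fx=5.5,fy=5.5,interpolation=cv2.INTER_CUBIC)[:,:]
a=cv2.resize(t[175:305,285:380],None,fx=4.5,fy=4.5,interpolation=cv2.INTER_CUBIC);cv2.imwrite("pics/c1.png",a)
a=cv2.resize(t[220:280,415:485],None,fx=9,fy=9,interpolation=cv2.INTER_CUBIC);cv2.imwrite("pics/c2.png",a)
```

```text
(no output)
```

View pics/c1.png

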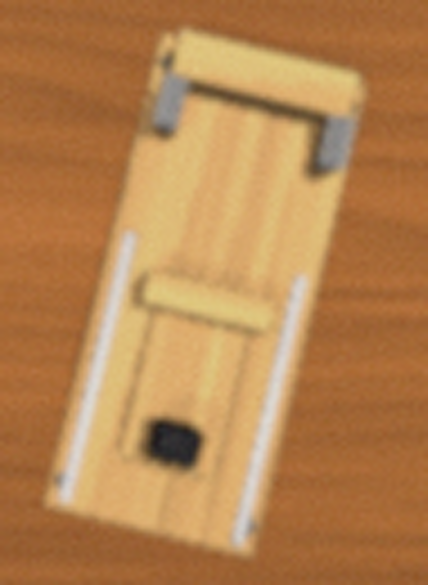

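View pics/c2.png

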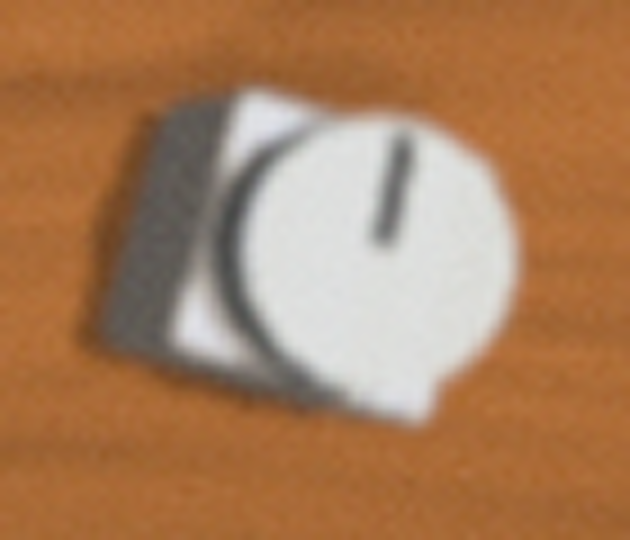

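```bash
cat > h.py <<'E'
import numpy as np,pickle,cv2
def ray(im,px,z,pose=None):
    K=im["mtx"]; 
    if "hand_eye" in im:
        H=im["hand_eye"];p,R=pose;A=R@H[:3,:3];o=p+R@H[:3,3]
    else: A=im["attitude"];o=im["origin"]
    out=[]
    px=np.atleast_2d(np.array(px,float))
    for (u,v),zz in zip(px,np.broadcast_to(z,len(px))):
        d=A@np.array([(u-K[0,2])/K[0,0],(v-K[1,2])/K[1,1],1]);out.append(o+d*(zz-o[2])/d[2])
    return np.array(out)
def proj(im,P,pose=None):
    K=im["mtx"]
    if "hand_eye" in im:
        H=im["hand_eye"];p,R=pose;A=R@H[:3,:3];o=p+R@H[:3,3]
    else: A=im["attitude"];o=im["origin"]
    c=(np.atleast_2d(P)-o)@A
    q=c@K.T
    return q[:,:2]/q[:,2:]
E
python3 - <<'E'
from h import *
im=pickle.load(open("top0.pkl","rb"))
c=np.array([[47,503],[250,553],[177,438],[178,75],[360,110],[150,270],[272,325]])
print(ray(im,c/4.5+[285,175],[12,12,90,62,62,59,59]).round(1))
c=np.array([[380,250],[382,240],[405,140],[435,422],[165,345],[240,90]])
r=ray(im,c/9+[415,220],[110,110,110,76,76,76]);print(r.round(1))
d=r[2]-r[1];print(np.degrees(np.arctan2(d[1],d[0])),np.linalg.norm(d))
d=r[4]-r[3];print(np.degrees(np.arctan2(d[1],d[0])),np.linalg.norm(d))
d=r[5]-r[4];print(np.degrees(np.arctan2(d[1],d[0])),np.linalg.norm(d))
E
```

```text
[[ 415.2   40.1   12. ]
 [ 392.8  -63.4   12. ]
 [ 453.   -21.9   90. ]
 [ 629.2  -18.9   62. ]
 [ 614.5 -109.2   62. ]
 [ 532.9   -7.8   59. ]
 [ 507.7  -68.3   59. ]]
[[ 512.6 -300.5  110. ]
 [ 515.  -301.   110. ]
 [ 538.6 -306.4  110. ]
 [ 472.  -324.4   76. ]
 [ 488.8 -258.7   76. ]
 [ 550.9 -276.7   76. ]]
-12.924087143227755 24.204004133528933
75.69925285967807 67.73874644036243
-16.130469511734116 64.6453830674205
```

Call:
{"name": "move_arm", "arguments": {
  "commands": [
    [[0,0,0],5.8,1],
    [[0,0,0],5.8,1],
    [[0,0,0],5.8,1],
    [[0,0,0],5.9,1],
    [[0,0,0],5.9,1],
    [[1.8,-3.56,0],0,1],
    [[1.8,-3.56,0],0,1],
    [[1.8,-3.56,0],0,1],
    [[1.8,-3.56,0],0,1],
    [[1.8,-3.56,0],0,1]
  ]
}}

```text
t: 0.98
ee_pos: [280.8, -344.6, 226.6]
tcp_rot: [[0.978, -0.209, -0.0], [-0.209, -0.978, 0.0], [-0.0, -0.0, -1.0]]
force: [0.4, -0.4, -0.5]
grip_width: 91.9
```

Call:
{"name": "move_arm", "arguments": {
  "commands": [
    [[1.8,-3.56,0],0,1],
    [[1.8,-3.56,0],0,1],
    [[1.8,-3.56,0],0,1],
    [[1.8,-3.56,0],0,1],
    [[1.8,-3.56,0],0,1],
    [[1.8,-3.56,0],0,1],
    [[1.8,-3.56,0],0,1],
    [[1.8,-3.56,0],0,1],
    [[1.8,-3.56,0],0,1],
    [[1.8,-3.56,0],0,1]
  ]
}}

```text
t: 1.82
ee_pos: [531.2, -33.6, 226.5]
tcp_rot: [[0.978, -0.208, -0.0], [-0.208, -0.978, -0.0], [-0.0, 0.0, -1.0]]
force: [0.1, -0.5, -0.2]
grip_width: 91.8
```

Call:
{"name": "move_arm", "arguments": {
  "commands": [
    [[0,0,0],0,1],
    [[0,0,0],0,1],
    [[0,0,0],0,1]
  ]
}}

```text
t: 2.07
ee_pos: [529.9, -35.6, 226.2]
tcp_rot: [[0.978, -0.208, -0.001], [-0.208, -0.978, -0.0], [-0.001, 0.001, -1.0]]
force: [-0.6, -0.6, -0.5]
grip_width: 91.9
```

```bash
cat > snap.py <<'E'
from workcell import env
import cv2,pickle,sys,numpy as np
n=sys.argv[1]; cams=sys.argv[2:] or ["wrist"]
for c in cams:
    s=env.sense();im=env.get_image(c);im["pose"]=(s["ee_pos"],s["tcp_rot"])
    pickle.dump(im,open(f"{c}{n}.pkl","wb"));cv2.imwrite(f"pics/{c}{n}.png",im["pixels"])
R=s["tcp_rot"];print(s["t"],s["ee_pos"].round(1),"yawx",np.degrees(np.arctan2(R[1,0],R[0,0])).round(2),"F",s["force"].round(1),"w",s["grip_width"].round(1),"j",s["joint_positions"].round(1),"z",R[:,2].round(4))
E
python3 snap.py 1
```

```text
Traceback (most recent call last):
  File "snap.py", line 7, in <module>
    R=s["tcp_rot"];print(s["t"],s["ee_pos"].round(1),"yawx",np.degrees(np.arctan2(R[1,0],R[0,0])).round(2),"F",s["force"].round(1),"w",s["grip_width"].round(1),"j",s["joint_positions"].round(1),"z",R[:,2].round(4))
                                                                                                                                       ^^^^^^^^^^^^^^^^^^^^^
AttributeError: 'float' object has no attribute 'round'
```

View pics/wrist1.png

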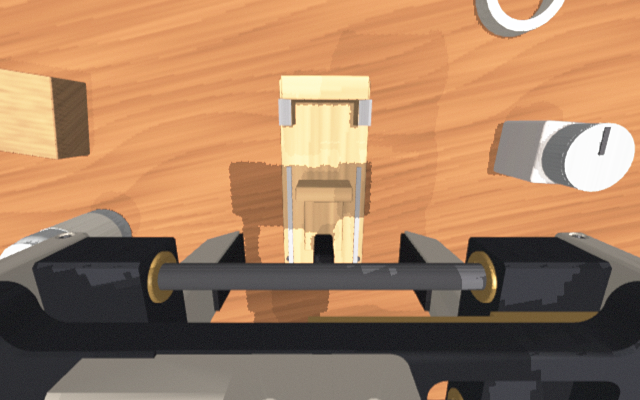

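The wrist view shows the brace at columns 280-370, almost vertical, so its yaw is about -12°. The jar's cap is at (598,157). I'll enlarge both.

```bash
sed -i 's/s\["grip_width"\].round(1)/round(s["grip_width"],1)/' snap.py
python3 - <<'E'
import cv2
t=cv2.imread("pics/wrist1.png")
cv2.imwrite("pics/c3.png",cv2.resize(t[65:265,270:380],None,fx=3,fy=3,interpolation=cv2.INTER_CUBIC))
a=t[65:210,275:377];cv2.imwrite("pics/c3.png",cv2.resize(a,None,fx=4,fy=4,interpolation=cv2.INTER_CUBIC))
cv2.imwrite("pics/c4.png",cv2.resize(t[110:200,490:640],None,fx=5,fy=5,interpolation=cv2.INTER_CUBIC))
E
```

```text
(no output)
```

View pics/c3.png

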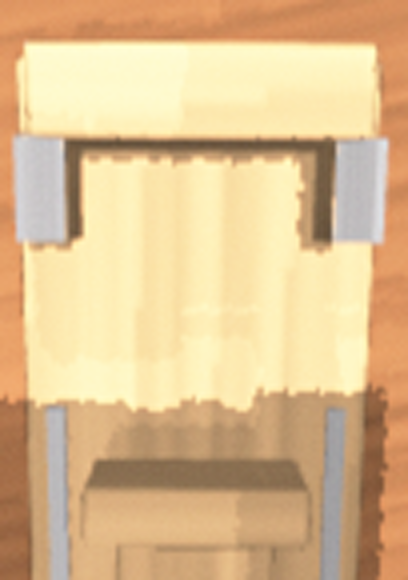

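View pics/c4.png

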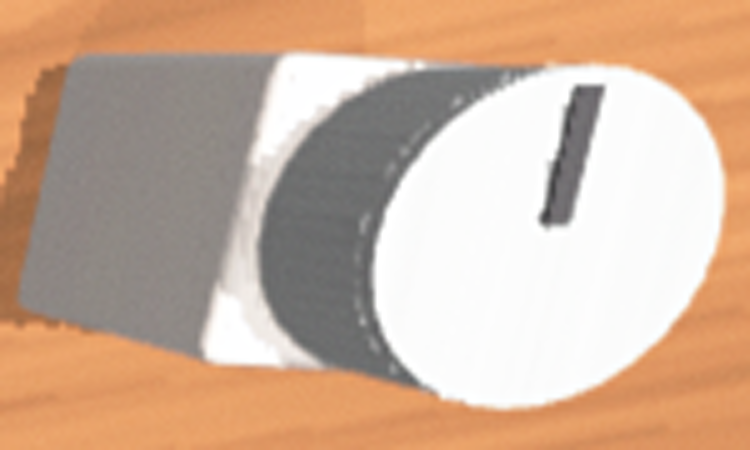

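Run:
```python
from h import *
im=pickle.load(open("wrist1.pkl","rb"));pose=im["pose"]
print(pose[0].round(1),np.degrees(np.arctan2(pose[1][1,0],pose[1][0,0])))
f=lambda c,s,o,z:ray(im,np.array(c)/s+np.array(o),z,pose)
r=f([[66,138],[334,138],[66,241],[334,241],[22,45],[378,45],[82,489],[310,489],[27,380],[368,380]],4,[275,65],[62]*6+[59,59,12,12]);print(r.round(1))
for a,b in((0,1),(2,3),(4,5),(6,7),(8,9),(2,0),(3,1)):
    d=r[a]-r[b];print(a,b,np.linalg.norm(d).round(1),np.degrees(np.arctan2(d[1],d[0])).round(1))
pts=np.array([[722,190],[600,66],[520,408],[372,270]])
q=f([[555,224],[590,88],[548,237],[203,360],[278,55]],5,[490,110],[110,110,110,76,76]);print(q.round(1))
d=q[1]-q[0];print(np.degrees(np.arctan2(d[1],d[0])),np.linalg.norm(d));d=q[4]-q[3];print(np.degrees(np.arctan2(d[1],d[0])),np.linalg.norm(d))
# refine cap by circle fit of ellipse outline
e=f([[722,190],[690,105],[600,66],[480,115],[400,190],[372,280],[440,390],[520,408],[620,365]],5,[490,110],110)
A=np.c_[2*e[:,:2],np.ones(len(e))];x=np.linalg.lstsq(A,(e[:,:2]**2).sum(1),rcond=None)[0];print(x[:2],np.sqrt(x[2]+x[0]**2+x[1]**2))
```

```text
[529.9 -35.6 226.2] -11.979721659778642
[[ 628.1  -24.1   62. ]
 [ 613.5  -93.1   62. ]
 [ 602.6  -18.    62. ]
 [ 587.7  -88.5   62. ]
 [ 652.5  -18.3   62. ]
 [ 633.4 -108.1   62. ]
 [ 534.6   -6.    59. ]
 [ 521.   -70.1   59. ]
 [ 563.7    9.5   12. ]
 [ 541.   -97.6   12. ]]
0 1 70.5 78.0
2 3 72.1 78.0
4 5 91.8 78.0
6 7 65.6 78.0
8 9 109.4 78.0
2 0 26.2 166.4
3 1 26.2 170.0
[[ 515.7 -301.4  110. ]
 [ 540.  -306.5  110. ]
 [ 513.5 -300.3  110. ]
 [ 490.9 -259.2   76. ]
 [ 552.6 -275.3   76. ]]
-11.892256672911815 24.78977550521564
-14.631022317582756 63.79335218358476
[ 512.29761277 -300.2443316 ] 31.62416406740225
```

Call:
{"name": "move_arm", "arguments": {
  "commands": [
    [[0.47,3.28,0],0,1],
    [[0.47,3.28,0],0,1],
    [[0.48,3.28,0],0,1],
    [[0.48,3.28,0],0,1],
    [[0.48,3.28,0],0,1],
    [[0.48,3.29,0],0,1],
    [[0.47,3.29,0],0,1],
    [[0.47,3.29,0],0,1],
    [[0,0,1.5],2.8,1],
    [[0,0,3],0,1]
  ]
}}

```text
t: 2.95
ee_pos: [512.6, -305.3, 184.7]
tcp_rot: [[0.965, -0.264, 0.006], [-0.264, -0.965, -0.005], [0.007, 0.004, -1.0]]
force: [-0.2, 0.0, -0.1]
grip_width: 91.6
```

Call:
{"name": "move_arm", "arguments": {
  "commands": [
    [[0,0,2],0,1],
    [[0,0,0],0,1],
    [[0,0,0],0,1],
    [[0,0,0],0,1]
  ]
}}

```text
t: 3.28
ee_pos: [512.9, -301.5, 163.3]
tcp_rot: [[0.966, -0.257, 0.002], [-0.257, -0.966, -0.002], [0.002, 0.001, -1.0]]
force: [0.1, -0.8, -0.3]
grip_width: 91.9
```

```bash
python3 snap.py 2
```

```text
3.2833 [ 512.9 -301.5  163.3] yawx -14.89 F [ 0.1 -0.8 -0.3] w 91.9 j [-37.8  29.9  81.3  -0.   68.7  67.1] z [ 0.0017 -0.0015 -1.    ]
```

View pics/wrist2.png

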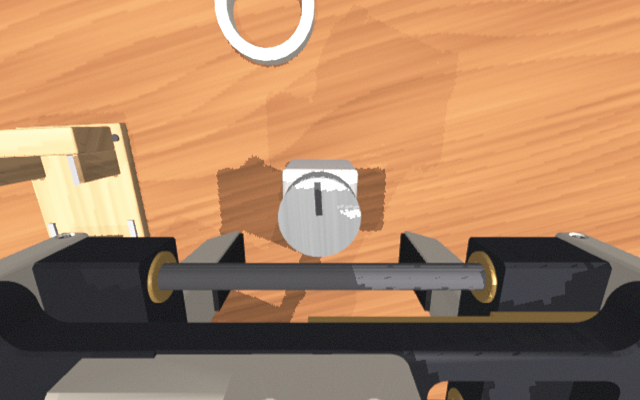

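The cap is at (320,213), centred between the fingers, and the jar's sides are square to the image. Next I'll descend and grip.

Call:
{"name": "move_arm", "arguments": {
  "commands": [
    [[0,0,2.5],0,1],
    [[0,0,2.5],0,1],
    [[0,0,1.5],0,1],
    [[0,0,0.7],0,1],
    [[0,0,0.6],0,1],
    [[0,0,0],0,1],
    [[0,0,0],0,1],
    [[0,0,0],0,-1],
    [[0,0,0],0,-1],
    [[0,0,0],0,-1]
  ]
}}

```text
t: 4.17
ee_pos: [513.2, -300.7, 84.6]
tcp_rot: [[0.967, -0.256, 0.001], [-0.256, -0.967, -0.001], [0.001, 0.001, -1.0]]
force: [0.4, 0.2, 0.3]
grip_width: 76.6
```

Call:
{"name": "move_arm", "arguments": {
  "commands": [
    [[0,0,0],0,-1],
    [[0,0,0],0,-1],
    [[0,0,0],0,-1],
    [[0,0,0],0,-1],
    [[0,0,0],0,-1],
    [[0,0,0],0,-1]
  ]
}}

```text
t: 4.67
ee_pos: [513.0, -300.2, 84.0]
tcp_rot: [[0.967, -0.256, 0.0], [-0.256, -0.967, 0.0], [0.0, -0.0, -1.0]]
force: [0.2, 3.4, 4.3]
grip_width: 63.8
```

```bash
python3 snap.py 3
```

```text
4.6667 [ 513.  -300.2   84. ] yawx -14.82 F [0.2 3.4 4.3] w 63.8 j [-37.7  34.8  86.4   0.   58.8  67.1] z [ 5.e-04  0.e+00 -1.e+00]
```

View pics/wrist3.png

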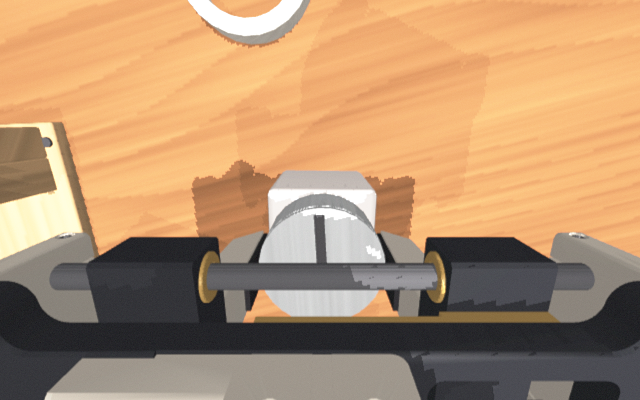

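Call:
{"name": "move_arm", "arguments": {
  "commands": [
    [[0,0,-1],0,-1],
    [[0,0,-2],0,-1],
    [[0,0,-2.5],0,-1],
    [[0,0,-2.5],0,-1],
    [[0,0,-2],-2.8,-1],
    [[0.07,-1.3,0],0,-1],
    [[0.1,-2.5,0],0,-1],
    [[0.1,-2.5,0],0,-1],
    [[0.1,-2.5,0],0,-1],
    [[0.1,-2.5,0],0,-1]
  ]
}}

```text
t: 5.55
ee_pos: [540.1, -188.9, 181.9]
tcp_rot: [[0.978, -0.21, -0.003], [-0.21, -0.978, 0.001], [-0.003, -0.001, -1.0]]
force: [0.8, 0.3, -4.2]
grip_width: 63.9
```

Call:
{"name": "move_arm", "arguments": {
  "commands": [
    [[0.1,-2.5,0],0,-1],
    [[0.1,-2.5,0],0,-1],
    [[0.1,-2.5,0],0,-1],
    [[0.1,-2.5,0],0,-1],
    [[0.1,-2.5,0],0,-1],
    [[0.1,-1.8,0],0,-1],
    [[0,-0.3,0],0,-1],
    [[0,0,0],0,-1],
    [[0,0,0],0,-1],
    [[0,0,0],0,-1]
  ]
}}

```text
t: 6.38
ee_pos: [576.7, -50.0, 183.0]
tcp_rot: [[0.978, -0.209, -0.001], [-0.209, -0.978, -0.0], [-0.001, 0.001, -1.0]]
force: [-0.0, -0.1, -3.6]
grip_width: 63.6
```

```bash
python3 snap.py 4 scene wrist
```

```text
6.4333 [576.8 -50.3 183.3] yawx -12.11 F [-0.5 -0.  -5. ] w 64.0 j [-12.5  27.3  82.3  -0.   70.4  89.6] z [-9.e-04 -3.e-04 -1.e+00]
```

View pics/wrist4.png

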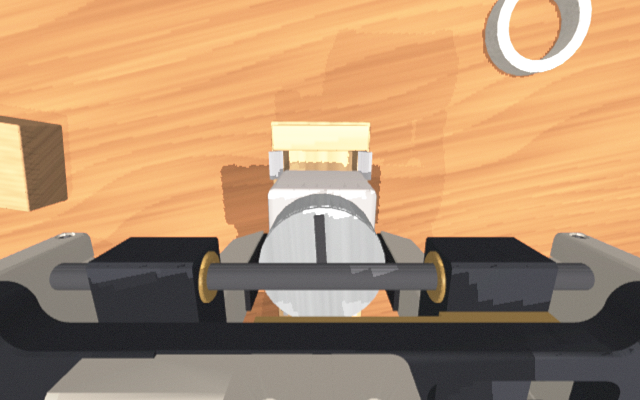

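View pics/scene4.png

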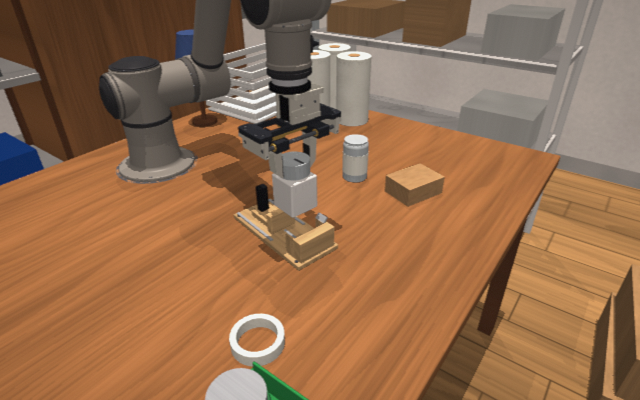

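Jar and lips are within about 1 mm laterally. I'll shift 1 mm and lower.

Call:
{"name": "move_arm", "arguments": {
  "commands": [
    [[0,-0.1,1],0,-1],
    [[0,0,2],0,-1],
    [[0,0,1],0,-1],
    [[0,0,0.8],0,-1],
    [[0,0,0.8],0,-1],
    [[0,0,0.8],0,-1],
    [[0,0,0],0,-1]
  ]
}}

```text
t: 7.07
ee_pos: [576.7, -48.3, 118.0]
tcp_rot: [[0.978, -0.208, -0.003], [-0.208, -0.978, 0.0], [-0.003, 0.0, -1.0]]
force: [-0.2, 0.7, -5.1]
grip_width: 63.7
```

Call:
{"name": "move_arm", "arguments": {
  "commands": [
    [[0,0,0.7],0,-1],
    [[0,0,0.6],0,-1],
    [[0,0,0.3],0,-1],
    [[0,0,0],0,-1],
    [[0,0,0],0,-1]
  ]
}}

```text
t: 7.48
ee_pos: [577.5, -48.3, 103.7]
tcp_rot: [[0.978, -0.208, -0.0], [-0.208, -0.978, -0.0], [-0.0, 0.0, -1.0]]
force: [0.4, -0.3, -4.6]
grip_width: 63.3
```

```bash
python3 snap.py 5 scene wrist
```

```text
7.5333 [577.6 -48.3 103.9] yawx -12.02 F [-0.3 -0.6 -5.4] w 63.3 j [-12.4  32.1  87.9  -0.   60.   89.7] z [ 5.e-04 -2.e-04 -1.e+00]
```

View pics/wrist5.png

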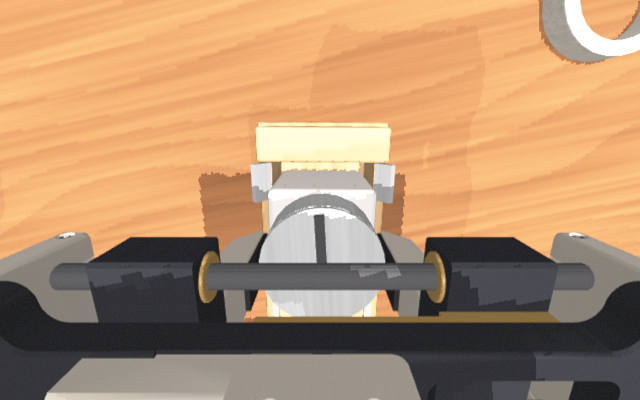

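Call:
{"name": "move_arm", "arguments": {
  "commands": [
    [[0,0,0.4],0,-1],
    [[0,0,0.3],0,-1],
    [[0,0,0.1],0,-1],
    [[0,0,0],0,-1],
    [[0,0,0],0,-1]
  ]
}}

```text
t: 8.0
ee_pos: [577.6, -48.3, 96.1]
tcp_rot: [[0.978, -0.208, 0.001], [-0.208, -0.978, -0.0], [0.001, 0.0, -1.0]]
force: [-0.5, 1.0, 0.3]
grip_width: 63.7
```

Call:
{"name": "move_arm", "arguments": {
  "commands": [
    [[0,0,0],0,1],
    [[0,0,0],0,1],
    [[0,0,0],0,1],
    [[0,0,0],0,1],
    [[0,0,0],0,1],
    [[0,0,0],0,1],
    [[0,0,-2],0,1],
    [[0,0,-2],0,1],
    [[0,0,-1],0,1],
    [[-2,0,0],0,1]
  ]
}}

```text
t: 8.83
ee_pos: [561.7, -45.3, 148.3]
tcp_rot: [[0.978, -0.209, 0.008], [-0.209, -0.978, -0.002], [0.008, 0.0, -1.0]]
force: [-0.6, -0.7, 0.8]
grip_width: 91.5
```

Call:
{"name": "move_arm", "arguments": {
  "commands": [
    [[-3,0,0],0,1],
    [[-3,0,0],0,1],
    [[-3,0,0],0,1],
    [[-2,0,0],0,1],
    [[0,0,0],0,1],
    [[0,0,0],0,1],
    [[0,0,0],0,1]
  ]
}}

```text
t: 9.42
ee_pos: [451.3, -21.5, 146.1]
tcp_rot: [[0.978, -0.208, 0.002], [-0.208, -0.978, -0.0], [0.002, 0.0, -1.0]]
force: [-0.3, -0.1, -0.0]
grip_width: 91.7
```

```bash
python3 snap.py 6 scene wrist
```

```text
9.4667 [451.5 -21.6 145.9] yawx -12.03 F [-0.  -0.3 -0.1] w 92.1 j [-12.5  17.2 105.2  -0.   57.5  89.6] z [ 1.4e-03 -4.0e-04 -1.0e+00]
```

View pics/wrist6.png

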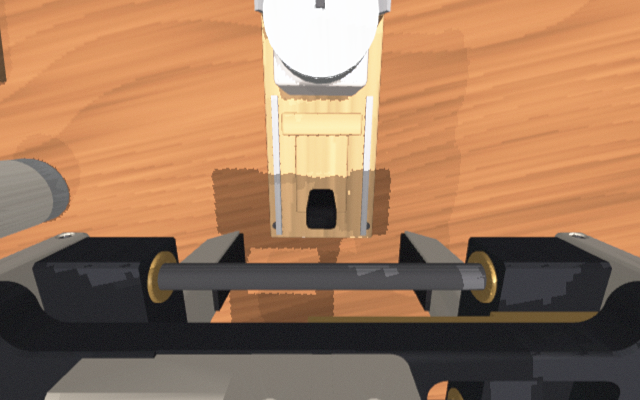

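View pics/scene6.png

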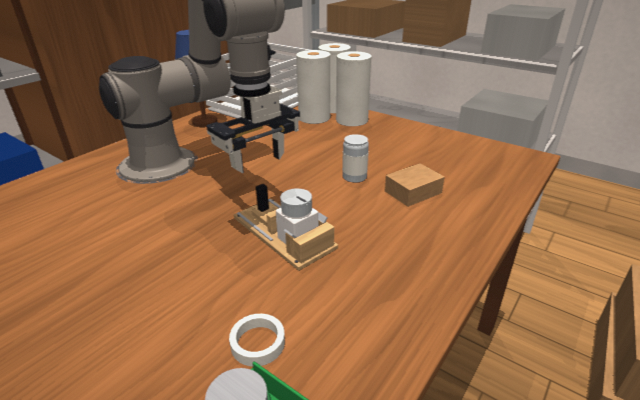

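Run:
```python
from h import *
im=pickle.load(open("wrist6.pkl","rb"));pose=im["pose"]
r=ray(im,[[306,228],[336,228],[321,84],[275,84],[368,84]],[90,90,88,88,88],pose)
x=np.array([np.cos(np.radians(-12)),np.sin(np.radians(-12))]);y=np.array([-x[1],x[0]])
for p in r: d=p[:2]-[588.5,-51.7];print(p.round(1),(d@x).round(1),(d@y).round(1))
d=pose[0][:2]-[588.5,-51.7];print(d@x,d@y)
```

```text
[445.   -7.8  90. ] -149.4 13.1
[440.1 -30.9  90. ] -149.4 -10.5
[546.3 -41.5  88. ] -43.5 1.2
[552.9 -10.1  88. ] -43.4 33.3
[539.4 -73.5  88. ] -43.5 -31.5
-140.30183020098355 0.9537547768108517
```

Call:
{"name": "move_arm", "arguments": {
  "commands": [
    [[0,0,3],0,1],
    [[0,0,3],0,1],
    [[0,0,2.4],0,1],
    [[0,0,1],0,1],
    [[0,0,0],0,1],
    [[0,0,0],0,-1],
    [[0,0,0],0,-1],
    [[0,0,0],0,-1],
    [[0,0,0],0,-1],
    [[0,0,0],0,-1]
  ]
}}

```text
t: 10.35
ee_pos: [450.8, -21.4, 52.4]
tcp_rot: [[0.978, -0.208, 0.002], [-0.208, -0.978, -0.0], [0.002, 0.0, -1.0]]
force: [0.2, 0.4, 0.0]
grip_width: 63.2
```

Call:
{"name": "move_arm", "arguments": {
  "commands": [
    [[0,0,0],0,-1],
    [[0,0,0],0,-1],
    [[0,0,0],0,-1],
    [[0,0,0],0,-1],
    [[0,0,0],0,-1],
    [[0,0,0],0,-1]
  ]
}}

```text
t: 10.85
ee_pos: [450.4, -20.8, 51.7]
tcp_rot: [[0.978, -0.209, 0.0], [-0.209, -0.978, 0.001], [0.0, -0.001, -1.0]]
force: [2.2, 7.8, -0.3]
grip_width: 24.1
```

Call:
{"name": "move_arm", "arguments": {
  "commands": [
    [[0.3,0,0],0,-1],
    [[0.3,0,0],0,-1],
    [[0.3,0,0],0,-1],
    [[0.3,0,0],0,-1],
    [[0.3,0,0],0,-1],
    [[0.3,0,0],0,-1],
    [[0.3,0,0],0,-1],
    [[0.2,0,0],0,-1],
    [[0,0,0],0,-1],
    [[0,0,0],0,-1]
  ]
}}

```text
t: 11.68
ee_pos: [468.5, -24.8, 51.6]
tcp_rot: [[0.978, -0.209, -0.009], [-0.209, -0.978, 0.002], [-0.009, -0.0, -1.0]]
force: [-13.7, 4.3, 14.9]
grip_width: 24.0
```

Call:
{"name": "move_arm", "arguments": {
  "commands": [
    [[0.2,0,0],0,-1],
    [[0.2,0,0],0,-1],
    [[0.2,0,0],0,-1],
    [[0.2,0,0],0,-1],
    [[0,0,0],0,-1],
    [[0,0,0],0,-1]
  ]
}}

```text
t: 12.18
ee_pos: [476.6, -26.5, 51.6]
tcp_rot: [[0.978, -0.209, -0.008], [-0.209, -0.978, 0.002], [-0.009, -0.0, -1.0]]
force: [-12.5, 3.5, 12.9]
grip_width: 23.8
```

```bash
python3 snap.py 7
```

```text
12.1833 [476.6 -26.5  51.6] yawx -12.04 F [-12.5   3.5  12.9] w 23.8 j [-12.4  28.  106.8   0.   45.7  89.6] z [-0.0084  0.0021 -1.    ]
```

View pics/wrist7.png

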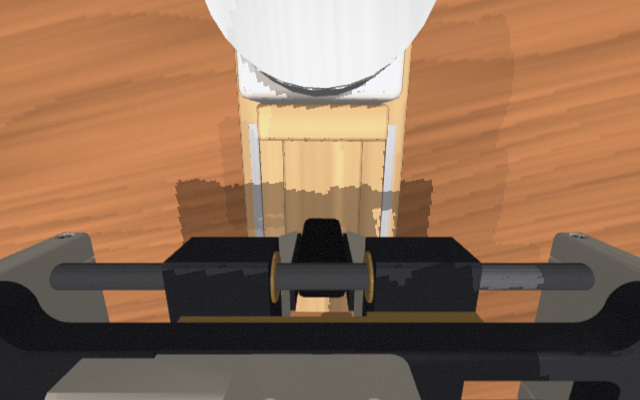

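Call:
{"name": "move_arm", "arguments": {
  "commands": [
    [[0.15,0,0],0,-1],
    [[0.15,0,0],0,-1],
    [[0,0,0],0,-1]
  ]
}}

```text
t: 12.48
ee_pos: [478.1, -26.9, 51.5]
tcp_rot: [[0.978, -0.208, -0.012], [-0.208, -0.978, 0.003], [-0.012, -0.0, -1.0]]
force: [-18.1, 3.8, 18.3]
grip_width: 23.7
```

Call:
{"name": "move_arm", "arguments": {
  "commands": [
    [[0.15,0,0],0,-1],
    [[0.15,0,0],0,-1],
    [[0,0,0],0,-1]
  ]
}}

```text
t: 12.73
ee_pos: [478.3, -26.9, 51.3]
tcp_rot: [[0.978, -0.208, -0.017], [-0.208, -0.978, 0.004], [-0.018, -0.0, -1.0]]
force: [-25.8, 4.8, 26.6]
grip_width: 24.0
```

The handle stalled at -113 mm in brace x, which is the clamped position, and the force is rising. I'll relieve the push, then release and rise.

Call:
{"name": "move_arm", "arguments": {
  "commands": [
    [[-0.3,0,0],0,-1],
    [[-0.3,0,0],0,-1],
    [[0,0,0],0,-0.2],
    [[0,0,0],0,1],
    [[0,0,0],0,1],
    [[0,0,0],0,1],
    [[0,0,0],0,1],
    [[0,0,0],0,1],
    [[0,0,-3],0,1],
    [[0,0,-3],0,1]
  ]
}}

```text
t: 13.57
ee_pos: [479.4, -27.5, 111.0]
tcp_rot: [[0.978, -0.208, -0.005], [-0.208, -0.978, 0.001], [-0.005, 0.0, -1.0]]
force: [0.4, -0.5, -0.0]
grip_width: 72.7
```

Call:
{"name": "move_arm", "arguments": {
  "commands": [
    [[0,0,-3],0,1],
    [[0,0,-1.5],0,1],
    [[0,0,0],0,1],
    [[0,0,0],0,1],
    [[0,0,0],0,1]
  ]
}}

```text
t: 13.98
ee_pos: [480.0, -27.6, 155.8]
tcp_rot: [[0.978, -0.208, -0.002], [-0.208, -0.978, 0.0], [-0.002, 0.0, -1.0]]
force: [0.5, -0.6, -0.8]
grip_width: 91.8
```

```bash
python3 snap.py 8 top wrist
```

```text
14.0333 [479.8 -27.6 155.5] yawx -12.02 F [-0.2 -0.6  0. ] w 91.9 j [-12.4  19.3 100.1  -0.   60.7  89.6] z [-2.4e-03  4.0e-04 -1.0e+00]
```

View pics/wrist8.png

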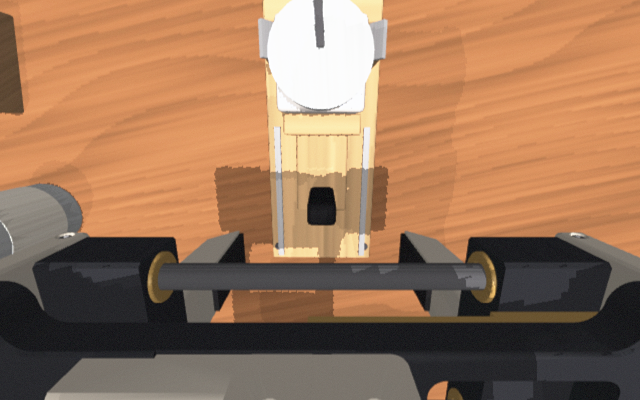

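```bash
python3 - <<'E'
from h import *
im=pickle.load(open("wrist8.pkl","rb"));pose=im["pose"]
r=ray(im,[[307,225],[336,225],[267,55],[375,55],[321,109],[278,111],[366,111],[284,115],[361,115]],[90,90,122,122,122,88,88,59,59],pose)
x=np.array([np.cos(np.radians(-12)),np.sin(np.radians(-12))]);y=np.array([-x[1],x[0]])
for p in r: d=p[:2]-[588.5,-51.7];print(p.round(1),(d@x).round(1),(d@y).round(1))
E
python3 - <<'E'
import cv2
t=cv2.imread("pics/top8.png")[170:310,275:385]
cv2.imwrite("pics/c8.png",cv2.resize(t,None,fx=4.2,fy=4.2,interpolation=cv2.INTER_CUBIC))
t=cv2.imread("pics/wrist8.png")[0:150,240:400]
cv2.imwrite("pics/c9.png",cv2.resize(t,None,fx=4,fy=4,interpolation=cv2.INTER_CUBIC))
E
```

```text
[472.1 -13.8  90. ] -121.7 12.9
[467.2 -37.1  90. ] -121.7 -10.9
[594.3 -18.5 122. ] -1.3 33.7
[580.8 -82.  122. ] -1.3 -31.3
[557.2 -43.8 122. ] -32.2 1.2
[563.8 -12.4  88. ] -32.4 33.3
[550.2 -76.4  88. ] -32.4 -32.1
[561.3 -12.6  59. ] -34.7 32.6
[547.9 -76.1  59. ] -34.7 -32.3
```

View pics/c9.png

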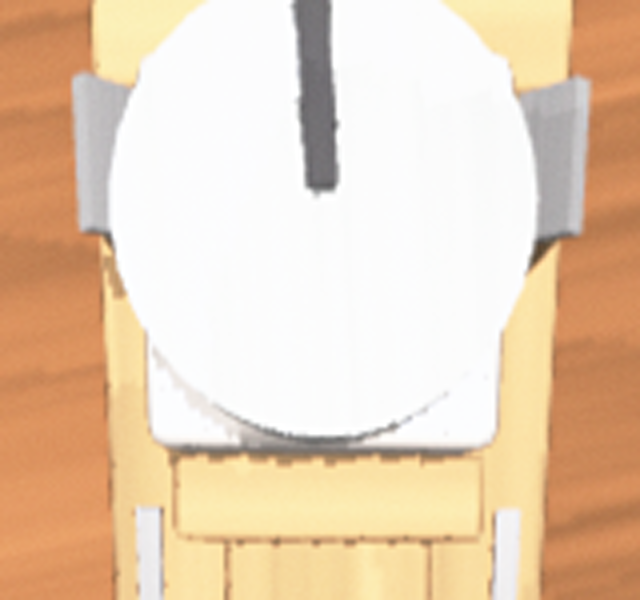

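Jaw and jar are clamped: the jaw moved 27.7 mm, the jar's back is at -32.4 mm, and the sides look square. Now to regrasp the cap.

Call:
{"name": "move_arm", "arguments": {
  "commands": [
    [[2,0,0],0,1],
    [[3,0,0],0,1],
    [[3,0.05,0],0,1],
    [[2.1,0,0],0,1],
    [[1,0,0],0,1],
    [[0,0,0],0,1],
    [[0,0,0],0,1],
    [[0,0,0],0,1]
  ]
}}

```text
t: 14.75
ee_pos: [587.9, -51.0, 155.8]
tcp_rot: [[0.978, -0.208, -0.002], [-0.208, -0.978, 0.0], [-0.002, 0.0, -1.0]]
force: [-0.3, 1.0, -0.0]
grip_width: 91.7
```

Call:
{"name": "move_arm", "arguments": {
  "commands": [
    [[0,0,2],0,1],
    [[0,0,2],0,1],
    [[0,0,1],0,1],
    [[0,0,0.9],0,1],
    [[0,0,0],0,1],
    [[0,0,0],0,1],
    [[0,0,0],0,1]
  ]
}}

```text
t: 15.33
ee_pos: [589.6, -51.4, 98.7]
tcp_rot: [[0.978, -0.208, 0.002], [-0.208, -0.978, -0.0], [0.002, 0.0, -1.0]]
force: [-0.9, 0.2, 0.3]
grip_width: 91.8
```

Call:
{"name": "move_arm", "arguments": {
  "commands": [
    [[-0.1,0,0.2],0,1],
    [[0,0,0],0,1],
    [[0,0,0],0,-1],
    [[0,0,0],0,-1],
    [[0,0,0],0,-1],
    [[0,0,0],0,-1],
    [[0,0,0],0,-1],
    [[0,0,0],0,-1],
    [[0,0,0],0,-1],
    [[0,0,0],0,-1]
  ]
}}

```text
t: 16.17
ee_pos: [588.3, -50.6, 95.9]
tcp_rot: [[0.978, -0.208, 0.001], [-0.208, -0.978, 0.001], [0.0, -0.001, -1.0]]
force: [0.9, 3.7, 1.5]
grip_width: 63.7
```

```bash
python3 snap.py 9
```

```text
16.1667 [588.3 -50.6  95.9] yawx -12.02 F [0.9 3.7 1.5] w 63.7 j [-12.4  33.6  86.5   0.   59.9  89.6] z [ 5.e-04  6.e-04 -1.e+00]
```

View pics/wrist9.png

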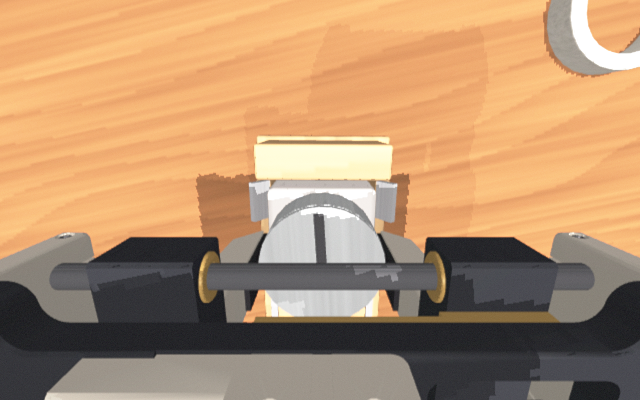

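Call:
{"name": "move_arm", "arguments": {
  "commands": [
    [[0,0,0],-3,-1],
    [[0,0,0],-4,-1],
    [[0,0,0],-4,-1],
    [[0,0,0],-4,-1],
    [[0,0,0],-4,-1],
    [[0,0,0],0,-1]
  ]
}}

```text
t: 16.72
ee_pos: [588.3, -51.7, 95.8]
tcp_rot: [[0.992, 0.124, 0.0], [0.124, -0.992, -0.001], [0.0, 0.001, -1.0]]
force: [0.2, -0.0, 2.4]
grip_width: 63.6
```

```bash
python3 snap.py 10; python3 -c "
from workcell import env
print(env.sense()['torque'])"
```

```text
16.7167 [588.3 -51.7  95.8] yawx 7.12 F [ 0.2 -0.   2.4] w 63.6 j [-12.4  33.6  86.5  -0.1  59.9  70.5] z [ 4.e-04 -9.e-04 -1.e+00]
[ 0.06016145 -0.09135785  0.22639273]
```

View pics/wrist10.png

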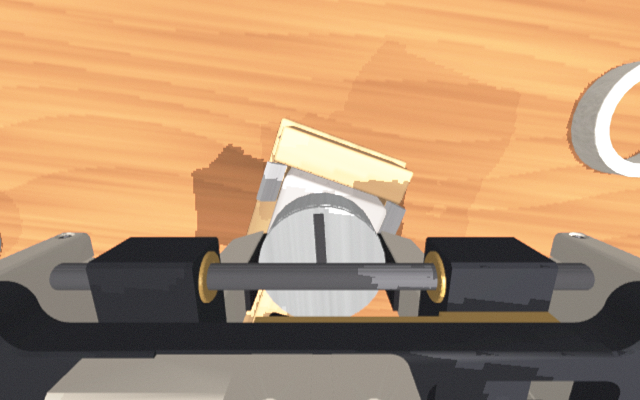

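The cap turns with the grip, with the rib unchanged in the gripper at columns 316-325, and the jar stays put. Continuing by 47°.

Call:
{"name": "move_arm", "arguments": {
  "commands": [
    [[0,0,0],-5,-1],
    [[0,0,0],-5,-1],
    [[0,0,0],-5,-1],
    [[0,0,0],-5,-1],
    [[0,0,0],-5,-1],
    [[0,0,0],-5,-1],
    [[0,0,0],-5,-1],
    [[0,0,0],-5,-1],
    [[0,0,0],0,-1],
    [[0,0,0],0,-1]
  ]
}}

```text
t: 17.6
ee_pos: [588.8, -51.8, 96.7]
tcp_rot: [[0.684, 0.73, 0.002], [0.73, -0.684, -0.001], [0.0, 0.002, -1.0]]
force: [-0.2, 0.7, 5.9]
grip_width: 63.3
```

```bash
python3 snap.py 11; python3 -c "
from workcell import env
print(env.sense()['torque'])"
```

```text
17.6 [588.8 -51.8  96.7] yawx 46.87 F [-0.2  0.7  5.9] w 63.3 j [-12.4  33.6  86.4  -0.1  59.9  30.7] z [ 0.002  -0.0014 -1.    ]
[0.0144882  0.08814795 0.04637191]
```

View pics/wrist11.png

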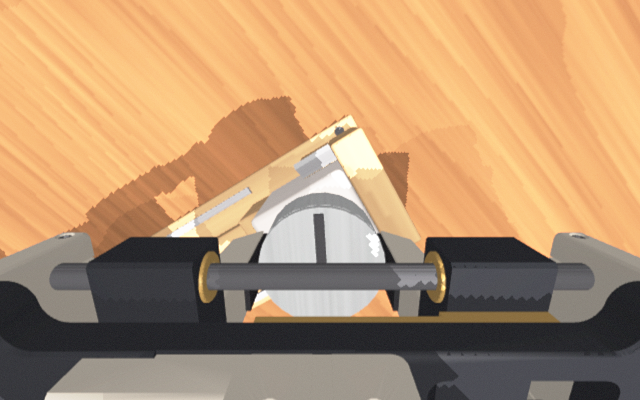

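Torque has dropped and the gasket is pushing up, so the cap is free at about 1.07 rad. I'll go to about 1.18 rad, then lift.

Call:
{"name": "move_arm", "arguments": {
  "commands": [
    [[0,0,0],-3,-1],
    [[0,0,0],-3,-1],
    [[0,0,0],0,-1],
    [[0,0,0],0,-1]
  ]
}}

```text
t: 17.98
ee_pos: [588.8, -51.7, 96.7]
tcp_rot: [[0.604, 0.797, 0.002], [0.797, -0.604, -0.001], [0.0, 0.003, -1.0]]
force: [-0.1, 1.3, 6.7]
grip_width: 63.4
```

Call:
{"name": "move_arm", "arguments": {
  "commands": [
    [[0,0,-0.3],0,-1],
    [[0,0,-0.4],0,-1],
    [[0,0,-0.5],0,-1],
    [[0,0,-0.5],0,-1],
    [[0,0,0],0,-1]
  ]
}}

```text
t: 18.4
ee_pos: [588.5, -51.3, 113.7]
tcp_rot: [[0.602, 0.798, 0.001], [0.798, -0.602, -0.0], [0.0, 0.001, -1.0]]
force: [-0.0, 0.5, 0.5]
grip_width: 63.3
```

Call:
{"name": "move_arm", "arguments": {
  "commands": [
    [[0,0,-0.8],0,-1],
    [[0,0,-1],0,-1],
    [[0,0,-1],0,-1],
    [[0,0,-1],0,-1],
    [[0,0,-0.5],0,-1],
    [[0,0,0],0,-1],
    [[0,0,0],0,-1],
    [[0,0,0],0,-1],
    [[0,0,0],0,-1],
    [[0,0,0],0,-1]
  ]
}}

```text
t: 19.23
ee_pos: [587.8, -51.1, 155.1]
tcp_rot: [[0.602, 0.798, -0.001], [0.798, -0.602, 0.0], [-0.001, -0.001, -1.0]]
force: [0.1, -0.4, 0.0]
grip_width: 63.6
```

```bash
python3 snap.py 12 scene top wrist
python3 - <<'E'
import cv2
t=cv2.imread("pics/scene12.png")[140:280,200:360]
cv2.imwrite("pics/c12.png",cv2.resize(t,None,fx=4,fy=4,interpolation=cv2.INTER_CUBIC))
E
```

```text
19.3333 [587.9 -51.1 155.3] yawx 52.98 F [-0.6  0.4 -0.3] w 63.7 j [-12.4  29.9  82.6  -0.   67.5  24.6] z [-7.e-04  1.e-04 -1.e+00]
```

View pics/c12.png

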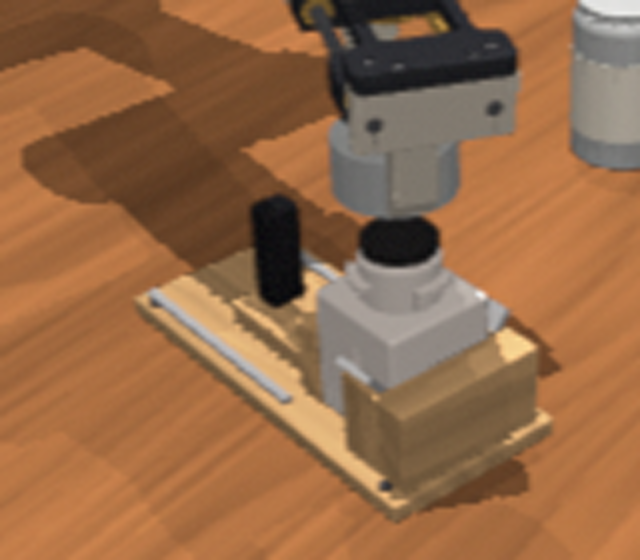

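View pics/wrist12.png

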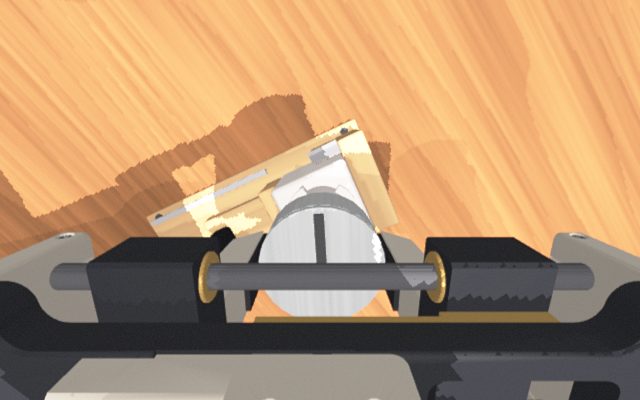

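The cap is clear and level above the open mouth, and the jar is square and clamped. Handing in.

```bash
python3 -c "
from workcell import env
print(env.hand_in())"
```

```text
the job is handed in; nothing more can be done
None
```

I stood the jar in the brace and clamped it with the sliding jaw. I then unscrewed the cap anticlockwise and lifted it off. The job was handed in at about 19.3 s, with the cap still held above the jar; no verdict is reported.

- **Clamping:** The sliding jaw stalled at about 26 N with its handle 113 mm behind the brace origin, which is where it should be when clamped. After I let go of the handle, the wrist view put the jar's back face at -32.4 mm (-33 expected), with its sides looking square to the brace.
- **Unscrewing:** I turned the cap about 65°, leaving it about 1.18 rad from the jar's x axis. The torque had already dropped by about 1.07 rad, and the gasket was pushing up.
- **Final hold:** The cap is level, its underside is about 139 mm above the jar's underside, and it is within about 1–2 mm of the jar's axis. The gripper opening read 63.7 mm on the 64 mm cap, and the outside force was close to zero.
- **Scene:** In the last pictures the jar was still square in the brace. I never went near the tin, carton or tape, but did not measure their positions again at the end.

One small disagreement: the wrist camera placed things about 1 mm to the side of my brace estimate throughout, within the stated 2 mm calibration. No check failed.

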